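# Shut the forge's gas valve under the sliding cover

## Robot

A 6-joint arm with a two-finger parallel gripper is mounted at the origin on the work surface. World frame = base frame: x ahead of the robot, y to its left, z up, the work surface at z = 0. Lengths are in m, angles in rad, forces in N, time in s.
With the tool pointing down it reaches from about 0.25 to 0.725 m from the base axis. Payload 4 kg.
Tool frame: the origin (TCP) lies midway between the tips of the shut fingers; the grasp point (between the pads) lies 19 mm behind it; z points along the fingers, y is the direction in which the jaws open and shut (so a half turn about z gives the same grasp; the last joint's range is limited). The gripper opens to 85 mm and grips with 20 to 120 N. Pads are 22 mm wide; open, the fingers measure 114 mm over their backs; the gripper's body (76 mm by 85 mm) begins 54 mm behind the grasp point. The pads swing forward as they close: fully open they stand 13 mm farther back than shut.
Start: joints at [-1.331, 0.241, 0.005, 1.335, 0, 1.571], TCP at [0.119, -0.486, 0.231] pointing down, gripper open.
Joint ranges: [-2.72, 2.72], [-1.05, 1.87], [-1.09, 1.28], [-1.99, 2.15], [-1.42, 1.44], [-3.14, 3.14]. Speed limits (rad/s): [2.79, 2.79, 3.14, 3.14, 3.14, 3.14].

## Interface

Orientations are given as a unit quaternion [x, y, z, w].
In Python, from workcell import bot, eyes, job gives the robot as it stands.
- The arm moves only by the shell command python3 -m crank 'ROWS'. ROWS is a JSON object of lists of equal length, an entry for each row: "dr": the turn, a rotation vector about the tool's x, y, z in rad, a list of three; "travel": the shift along the tool's x, y, z in m, a list of three; "hand": the finger opening in m, from 0 to 0.0854. In form: {"dr": [[wx, wy, wz], ...], "travel": [[x, y, z], ...], "hand": [hand, ...]}. A call has 1 to 10 rows; each row is the pose to reach, as a shift and turn from the pose commanded when the call began, along the tool's axes at that moment; what a row does not reach only later rows make up. A row lasts 1/8 s, in which the tool goes at most 62.5 mm and 10.7 degrees, less where a joint would pass 70% of its speed; a pose out of reach is approached as far as the arm can. A call with a gripper value outside its range is refused whole. The fingers move at their own pace and stop on an object; the grip force is fixed at half the most. Time passes only in rows, so rows that repeat a pose let the fingers close. It gives the time, the measured TCP pose, the force and the opening at its end, in the units of the state.
- bot.get_obs(): the state, without advancing time (a new reading comes with each control period).
- eyes.camera(name): name is "scene" or "side" or "wrist"; returns a dict with "color" (480x640x3 uint8, red, green, blue), "K" (3x3 intrinsics, pixels), "R" (3x3) and "t" (3): a world point X has camera coordinates R X + t; the wrist camera has in their place "T_tool_cam" (4x4, takes a point from camera to tool coordinates, whose origin is the TCP and whose axes are the flange's). Camera axes: x right, y down, z forward; pixel columns grow to the right and rows downward; lengths in m; the calibration is good to about 2 mm. A picture is of the moment at which its call begins: read the wrist's pose just before it. There is no depth.
- job.job_done(): hands the job in, once; it reports no verdict.
The state is a dict: "clock": time; "joint_pos": joint angles; "joint_vel": joint speeds; "tau": joint torques, N m; "eef_pos": TCP position; "tool_rot": TCP orientation; "ft_force": force on the tool from outside, world axes, zero at the start; "ft_torque": the same for the moment, N m; "grip_width": finger opening in m.
Only numpy, scipy, OpenCV 4.12 (cv2) and the standard library are available. Lean on these libraries where they do the work, as an engineer would, in place of code of your own. Each camera call takes 0.05 s, during which the arm holds its last target.

## Task

Push the cover of the valve box all the way aside until it stops, then push the valve handle that has the round disc on its pivot a quarter turn clockwise, fully shut against its stop. Push gently with the fingertips only, and grip or lift nothing. Leave the other valve handle and the things standing around the box as they are.

Things in the scene. Friction and masses are not known exactly. Their poses are not given: they have to be found in the camera images.
- valve_box: Fixed green steel box 290 (x) x 300 (y) x 88 mm high, walls 5 mm; origin at the centre of its underside. Its -y half is an opening (x -140..140, y -145..-3, floor z 8), hidden by the cover at the start; its +y half is a closed deck at z 88. Guide rails on both x sides rise to z 95, a stop at the +y end to 102. Pipe stubs (radius 20) stick out 40 mm at both y ends at z 34.
- disc_valve: Fixed ball valve in the opening that carries the disc handle; origin on its pivot axis, 8 mm above the bench, axes as the box's. The two valves' pivots are at (-65, -113) and (45, -113) mm in the box's frame; which is which varies. Pipe along y under the handle, top at z 47 of the box.
- cover (a joint): Travel of the cover in m: 0 to 0.02 at the start, hiding the opening; 0.14 at its stop. It slides along the box's +y with 2.5 N of friction and stays where left. A flat aluminium slab with low ribs, 276 (x) x 142 (y) x 20 mm, underside at z 88 of the box, top 108 (ribs 110).
- cover_end (a point): Centre of the cover's -y end face (276 mm wide, z 88 to 108 of the box), the face to push on; axes as the box's. With the cover closed it overhangs the box's -y side by 2 mm and is free from outside.
- disc_handle (a joint): Angle in rad of the handle to shut: 0 = open, pointing to the box's +y (starts 0 to 0.25); grows clockwise seen from above; 1.571 = shut at its stop, pointing to the box's +x. Friction 0.15 N m, stays where left. Lever 75 mm long from the pivot, 18 wide, 6 thick, with a black sleeve 20 wide and 15 high from 29 to 75 mm (z 64.5 to 79.5 of the box).
- disc_pivot (a point): Point on the pivot axis of the disc handle, at the lever's mid height (72 mm above the bench); axes as the box's. A flat steel disc 38 mm across and 4 mm thick on top of the pivot (z 76 to 80) tells this handle from the other.
- disc_end (a point): Outer end of the disc handle, 75 mm from its pivot, at mid height; its y axis points outward along the handle.
- plain_handle (a joint): Angle of the other handle, to be left alone; same lever, same directions, starts 0 to 0.25, but with only a 12 mm nut on its pivot.
- plain_pivot (a point): Point on the pivot axis of the plain handle, 72 mm above the bench; 110 mm from the other pivot along the box's x.
- plain_end (a point): Outer end of the plain handle, 75 mm from its pivot; its y axis points outward along the handle.
- hammer: Loose hand hammer 280 mm long lying on the bench on the box's -y side; origin at the middle of its length, on its underside.
- oil_can: Loose white can, 64 mm across, 150 mm high, standing on the box's +y side; origin at the centre of its underside.
- drift: Loose tapered steel drift standing on its wide end beyond the box (+x side): 36 mm across at the foot, 22 mm at the top, 90 mm high; origin at the centre of its underside.
- wood_block: Loose wooden block 60 x 90 x 50 mm high on the box's +y side; origin at the centre of its underside.

How it is judged:
On the way, in this order (a step that is already met when the one before it is completed fails the run):
1. the cover is pushed aside to its stop (travel over 125 of 140 mm) while the disc handle is still open (value of joint cover above 0.125 m and value of joint disc_handle below 0.5 rad), for 0.2 s.
2. the disc handle is pushed shut (value of joint disc_handle above 1.45 rad), for 0.2 s.
At the end, for the whole second after the job is handed in: The cover's travel is over 125 mm of 140, the disc handle is at more than 1.45 rad (83 degrees) and at rest, the plain handle's end has moved less than 15 mm and the loose things less than 25 mm (value of joint cover above 0.125 m and value of joint disc_handle above 1.45 rad and distance of plain_end from where it was at the start of the episode below 0.015 m and velocity of joint disc_handle below 0.05 rad/s and velocity of joint cover below 0.01 m/s and not (distance of any of hammer, oil_can, drift, wood_block from where it was at the start of the episode above 0.025 m)); the robot touches nothing.
It fails at once if the plain handle's end is moved by more than 15 mm (distance of plain_end from where it was at the start of the episode above 0.015 m).
It fails at once if a loose thing beside the box is moved or lifted by more than 25 mm (distance of any of hammer, oil_can, drift, wood_block from where it was at the start of the episode above 0.025 m).
It fails at once if the fingers grip the disc valve's handle or push it with more than 50 N in all, or press the box or its cover with more than 80 N (contact force between the fingers and disc_valve above 50 N or contact force between the fingers and valve_box above 80 N).
It also fails if it takes over 42 s, if anything falls off the work surface, if the arm or the gripper's body presses on something with over 40 N, if the wrist force passes 120 N, or if a joint passes its speed limit or range.

## Working session

There is one attempt and no reset: what is moved stays moved. The work goes in short steps, Python scripts to look and compute and a shell command to move; the robot and the scene stay as the last step left them, time stands still between calls to the robot, and variables do not carry over. Pictures are saved under pics/ and viewed, and the job is handed in when it is done.

```bash
mkdir -p pics; ls; python3 - <<'E'
from workcell import bot, eyes, job
import cv2,numpy as np
np.set_printoptions(precision=4,suppress=True)
o=bot.get_obs()
print({k:np.round(v,4) for k,v in o.items()})
for n in ["scene","side","wrist"]:
    c=eyes.camera(n); cv2.imwrite(f"pics/{n}0.png",c["color"][:,:,::-1])
    np.savez(f"{n}0.npz",**c)
    print(n,{k:v for k,v in c.items() if k!="color"})
E
```

```text
pics
{'clock': np.float64(0.0), 'joint_pos': array([-1.331 ,  0.2414,  0.0037,  1.3352, -0.    ,  1.5708]), 'joint_vel': array([ 0.0004,  0.0012, -0.0003, -0.0005,  0.0001,  0.0005]), 'tau': array([ -0.0027, -37.2317,  25.2409,   0.0169,  -0.0001,   0.    ]), 'eef_pos': array([ 0.1186, -0.4851,  0.2304]), 'tool_rot': array([ 0.9928,  0.1196, -0.0001, -0.0011]), 'ft_force': array([0.0074, 0.1857, 0.08  ]), 'ft_torque': array([-0.0605,  0.0158, -0.0057]), 'grip_width': np.float64(0.0855)}
scene {'K': array([[536.5112,   0.    , 324.1702],
       [  0.    , 536.5112, 235.7765],
       [  0.    ,   0.    ,   1.    ]]), 'R': array([[-0.741 ,  0.6716,  0.0021],
       [ 0.4166,  0.4621, -0.7829],
       [-0.5267, -0.5792, -0.6222]]), 't': array([ 0.4766, -0.2065,  1.632 ])}
side {'K': array([[453.5868,   0.    , 321.0553],
       [  0.    , 453.5868, 241.2562],
       [  0.    ,   0.    ,   1.    ]]), 'R': array([[ 0.7739, -0.633 , -0.0205],
       [-0.4102, -0.4763, -0.7777],
       [ 0.4826,  0.6102, -0.6283]]), 't': array([-0.4918,  0.3465,  0.6655])}
wrist {'K': array([[418.1134,   0.    , 318.8027],
       [  0.    , 418.1134, 243.926 ],
       [  0.    ,   0.    ,   1.    ]]), 'T_tool_cam': array([[ 0.0005, -0.962 , -0.2732,  0.0692],
       [ 1.    ,  0.0004,  0.0003,  0.0005],
       [-0.0001, -0.2732,  0.962 , -0.1438],
       [ 0.    ,  0.    ,  0.    ,  1.    ]])}
```

View pics/scene0.png

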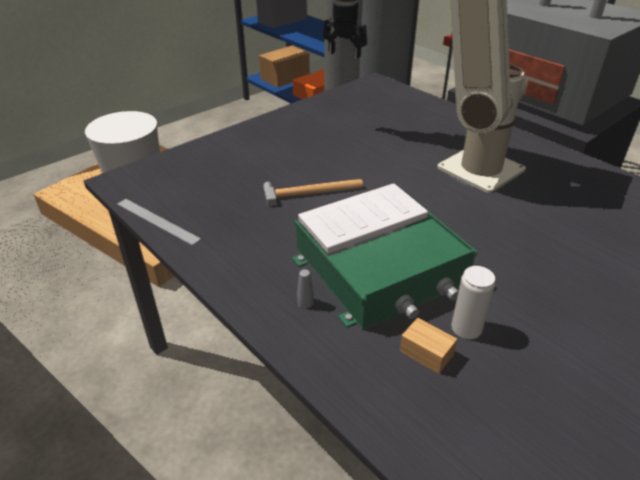

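View pics/side0.png

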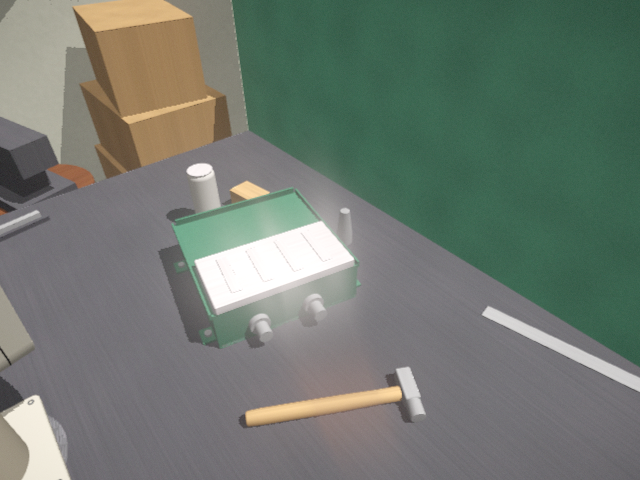

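View pics/wrist0.png

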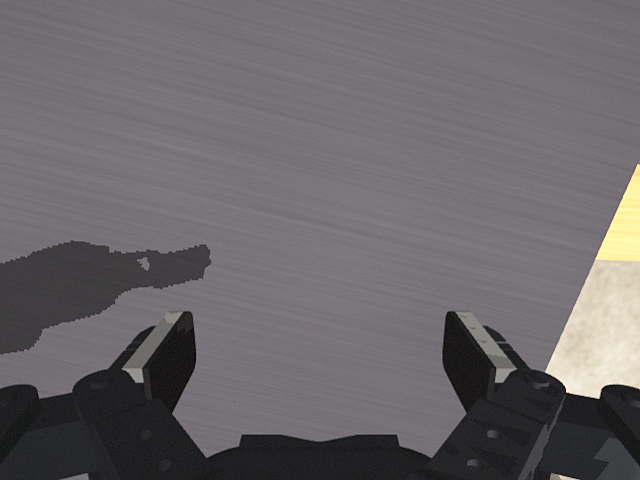

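Scene view: the white cover's corners are near (300,222), (396,187), (428,212) and (335,248). In the side view they are near (197,265), (332,227), (353,263) and (215,300). The hammer lies at the box's -y side. Next I'll fit the corners.

```bash
cat > h.py <<'E'
import numpy as np,cv2
np.set_printoptions(precision=4,suppress=True)
def ray(c,uv,z):
    d=np.linalg.inv(c["K"])@np.array([uv[0],uv[1],1.]); C=-c["R"].T@c["t"]; d=c["R"].T@d
    return C+d*(z-C[2])/d[2]
def proj(c,X):
    p=c["K"]@(c["R"]@np.asarray(X)+c["t"]); return p[:2]/p[2]
def tri(cs,uvs):
    A=[];b=[]
    for c,uv in zip(cs,uvs):
        C=-c["R"].T@c["t"]; d=c["R"].T@np.linalg.inv(c["K"])@np.array([uv[0],uv[1],1.]); d/=np.linalg.norm(d)
        P=np.eye(3)-np.outer(d,d); A.append(P); b.append(P@C)
    return np.linalg.lstsq(np.vstack(A),np.hstack(b),rcond=None)[0]
E
python3 - <<'E'
from h import *
for n,roi in (("scene",(280,170,160,100)),("side",(180,210,190,110))):
    c=dict(np.load(n+"0.npz")); im=c["color"]; hsv=cv2.cvtColor(im,cv2.COLOR_RGB2HSV)
    m=((hsv[...,1]<45)&(hsv[...,2]>150)).astype(np.uint8)*255
    x,y,w,h=roi; k=np.zeros_like(m); k[y:y+h,x:x+w]=m[y:y+h,x:x+w]
    k=cv2.morphologyEx(k,cv2.MORPH_CLOSE,np.ones((5,5)))
    ct=max(cv2.findContours(k,0,2)[0],key=cv2.contourArea)
    W=np.array([ray(c,p[0],.108)[:2] for p in ct],np.float32)
    r=cv2.minAreaRect(W); print(n,cv2.contourArea(ct),r); print(cv2.boxPoints(r))
    v=im[:,:,::-1].copy()
    for p in cv2.boxPoints(r):
        q=proj(c,[*p,.108]); print(q); cv2.circle(v,(int(q[0]),int(q[1])),2,(0,0,255),-1)
    x-=40;y-=60;w+=80;h+=120
    cv2.imwrite(f"pics/{n}1.png",cv2.resize(v[max(y,0):y+h,x:x+w],None,fx=2.5,fy=2.5)[:600,:800])
    print("hammer etc")
E
```

```text
scene 4132.0 ((0.5435701012611389, 0.022493533790111542), (0.143324077129364, 0.28087860345840454), 77.10888671875)
[[ 0.3907 -0.016 ]
 [ 0.6645 -0.0787]
 [ 0.6965  0.061 ]
 [ 0.4227  0.1237]]
[393.4108 182.5617]
[295.0691 214.2339]
[324.9854 248.3633]
[428.3529 211.3551]
hammer etc
side 12523.0 ((0.5428088903427124, 0.020128518342971802), (0.3128030002117157, 0.3139117360115051), 49.684532165527344)
[[ 0.3219  0.0024]
 [ 0.5613 -0.2007]
 [ 0.7637  0.0378]
 [ 0.5243  0.2409]]
[172.9463 319.    ]
[362.0483 319.    ]
[354.5508 209.7317]
[211.6085 210.6548]
hammer etc
```

View pics/scene1.png

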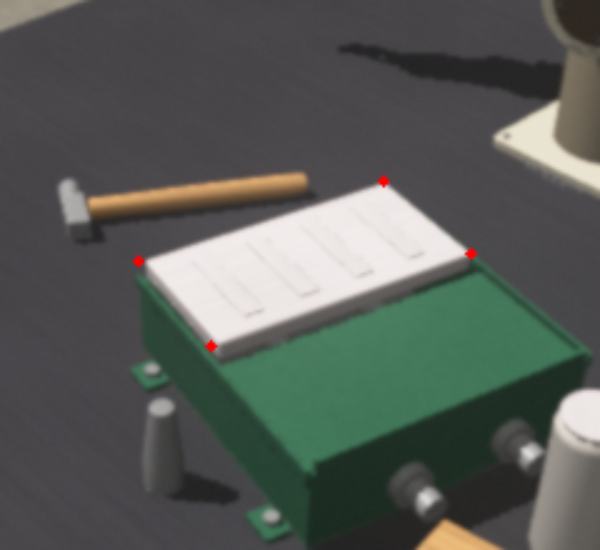

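```bash
python3 - <<'E'
from h import *
v=cv2.imread("pics/side0.png")[170:350,160:380]
cv2.imwrite("pics/side2.png",cv2.resize(v,None,fx=3.3,fy=3.3,interpolation=2))
E
```

```text
(no output)
```

View pics/side2.png

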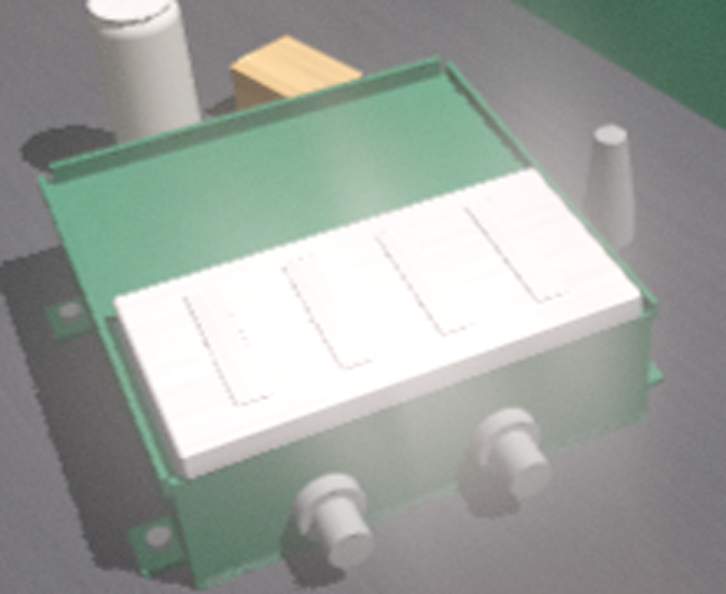

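```bash
python3 - <<'E'
from h import *
s=dict(np.load("scene0.npz"));d=dict(np.load("side0.npz"))
S=[(393.6,182.4),(298.4,215.2),(326.8,248),(428.4,211.6)]
D=[(215.8,309.4),(353.9,260),(322.4,220.9),(194.5,261.2)]
P=[]
for a,b in zip(S,D):
    X=tri((s,d),(a,b)); print(X,ray(s,a,.108)[:2],ray(d,b,.108)[:2]); P.append(X)
P=np.array(P)
ex=(P[1]-P[0]+P[2]-P[3])[:2]; ey=(P[3]-P[0]+P[2]-P[1])[:2]
print("len",np.linalg.norm(ex)/2,np.linalg.norm(ey)/2,"yaw",np.degrees(np.arctan2(ex[1],ex[0])),np.degrees(np.arctan2(ey[1],ey[0]))-90)
# box y-end stop corner inner/outer top: side & scene
print("mean",P.mean(0))
# box corners: +y far top stop, +y near; -y far / -y near rail ends z=.095 
def side(u,v): return (u/3.3+160,v/3.3+170)
def sc(u,v): return (u/2.5+240,v/2.5+110)
print("+y far stop z.102",ray(d,side(440,58),.102), ray(s,sc(310,466),.102))
print("+y near stop",ray(s,sc(590,350),.102),ray(d,side(45,170),.102))
print("-y far z.095",ray(d,side(656,303),.095)); print("-y near",ray(d,side(174,484),.095))
# hammer: side handle ends and head
for uv in [(248,418),(400,394),(403,370),(418,418)]: print("hammer",ray(d,uv,.012))
for uv in [(363,184),(277,192),(266,184),(271,204)]: print("hammer s",ray(s,uv,.012))
E
```

```text
[ 0.3873 -0.0202  0.1045] [ 0.3898 -0.0162] [ 0.3872 -0.0249]
[ 0.6555 -0.0779  0.1012] [ 0.6611 -0.0705] [ 0.6504 -0.0836]
[0.6887 0.0579 0.1028] [0.6927 0.0627] [0.6846 0.052 ]
[0.4185 0.1196 0.1025] [0.4234 0.1244] [0.4172 0.1119]
len 0.275798664870067 0.14151472752067712 yaw -12.509196969908382 -13.143227806980633
mean [0.5375 0.0199 0.1027]
+y far stop z.102 [0.7221 0.2064 0.102 ] [0.7339 0.2165 0.102 ]
+y near stop [0.451  0.2801 0.102 ] [0.4453 0.267  0.102 ]
-y far z.095 [ 0.6642 -0.083   0.095 ]
-y near [ 0.3792 -0.0243  0.095 ]
hammer [ 0.3436 -0.1747  0.012 ]
hammer [ 0.5583 -0.2994  0.012 ]
hammer [ 0.5964 -0.2708  0.012 ]
hammer [ 0.5487 -0.3466  0.012 ]
hammer s [ 0.3441 -0.1643  0.012 ]
hammer s [ 0.5528 -0.2969  0.012 ]
hammer s [ 0.5507 -0.3503  0.012 ]
hammer s [ 0.6012 -0.2618  0.012 ]
```

The two views agree to within about 8 mm. On average the cover's end face is at about (0.521, -0.049) and the box yaw is about -12.8°. I'll move to a pre-push pose with the fingers shut.

```bash
python3 -m crank '{"dr":[[0,0,0.1],[0,0,0.2],[0,0,0.3],[0,0,0.4],[0,0,0.4625],[0,0,0.4625],[0,0,0.4625],[0,0,0.4625],[0,0,0.4625],[0,0,0.4625]],"travel":[[0.05,-0.03,0.0],[0.1,-0.06,0.0],[0.15,-0.09,0.01],[0.2,-0.12,0.02],[0.25,-0.15,0.04],[0.3,-0.18,0.06],[0.35,-0.21,0.08],[0.4,-0.24,0.1],[0.45,-0.27,0.12],[0.4725,-0.2827,0.133]],"hand":[0,0,0,0,0,0,0,0,0,0]}'
python3 - <<'E'
from workcell import bot,eyes
from h import *
from scipy.spatial.transform import Rotation as R
o=bot.get_obs(); c=eyes.camera("wrist"); s=eyes.camera("side")
print(o["clock"],o["eef_pos"],R.from_quat(o["tool_rot"]).as_matrix(),o["grip_width"],o["ft_force"])
np.savez("w1.npz",pos=o["eef_pos"],rot=o["tool_rot"],**c)
cv2.imwrite("pics/w1.png",c["color"][:,:,::-1]); cv2.imwrite("pics/s1.png",s["color"][:,:,::-1])
E
```

```text
clock: 1.4
eef_pos: [0.5103, -0.1041, 0.0969]
tool_rot: [0.995, -0.102, -0.0, -0.004]
ft_force: [-0.3, -0.4, -0.7]
grip_width: 0.0002
1.4 [ 0.5103 -0.1041  0.0969] [[ 0.979  -0.2038  0.0005]
 [-0.2038 -0.979   0.0075]
 [-0.001  -0.0075 -1.    ]] 0.00016252999361392225 [-0.2792 -0.3756 -0.663 ]
```

View pics/w1.png

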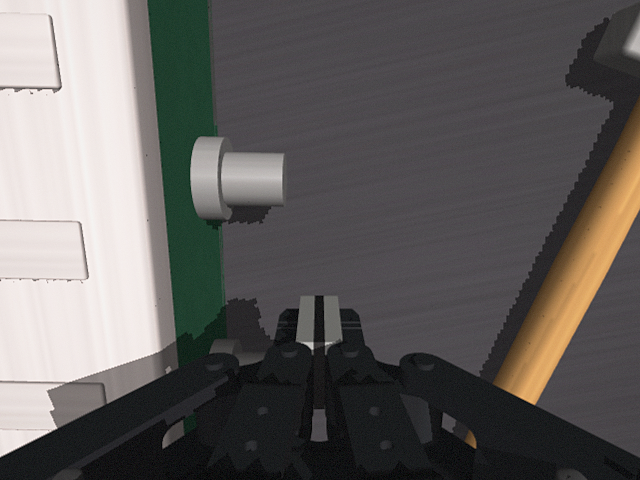

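View pics/s1.png

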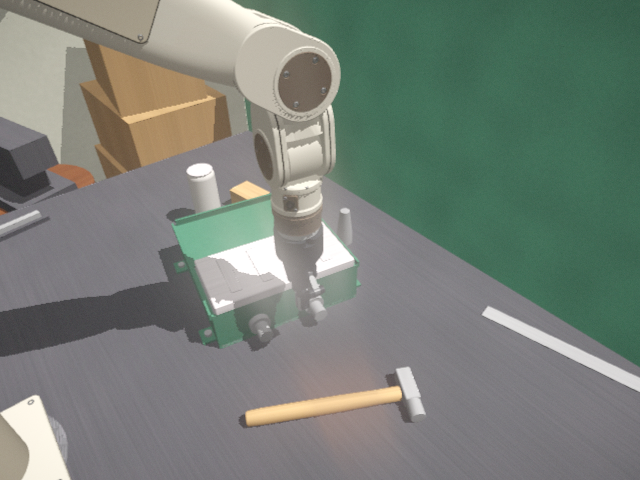

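Wrist view: the cover's end edge runs from about (133,0) to (185,460). The +x pipe stub's axis is near row 180, with its end at column 287. The fingertips are at about (320,300) and clear of everything. I'll measure the yaw and the stub.

```bash
cat >> h.py <<'E'
from scipy.spatial.transform import Rotation as Rot
def wcam(f):
    c=dict(np.load(f)); T=np.eye(4); T[:3,:3]=Rot.from_quat(c["rot"]).as_matrix(); T[:3,3]=c["pos"]
    M=np.linalg.inv(T@c["T_tool_cam"]); c["R"]=M[:3,:3]; c["t"]=M[:3,3]; return c
E
python3 - <<'E'
from h import *
c=wcam("w1.npz"); im=c["color"].astype(int)
# edge white->green per row
pts=[]
for r in range(5,340,5):
    row=im[r]; g=row[:,0]-row[:,1]  # green => strongly negative
    idx=np.where((g<-15)&(np.arange(640)<240))[0]
    if len(idx): pts.append((idx[0],idx[-1],r))
pts=np.array(pts); print(pts[::12])
print(im[100,120:220:4])
for col,z in((0,.088),(1,.0)):
    W=np.array([ray(c,(p[col],p[2]),z)[:2] for p in pts])
    l=cv2.fitLine(W.astype(np.float32),cv2.DIST_HUBER,0,.01,.01).ravel(); print(z,np.degrees(np.arctan2(l[1],l[0])),l)
print("stub end",ray(c,(288,179.5),.034),ray(c,(255,179.5),.054))
E
```

```text
[[148 207   5]
 [153 210  65]
 [158 216 125]
 [163 190 185]
 [169 222 245]
 [174 224 305]]
[[241 233 232]
 [239 231 230]
 [230 222 219]
 [224 212 209]
 [168 159 154]
 [133 126 124]
 [130 123 120]
 [126 118 117]
 [124 113 113]
 [ 42  64  50]
 [ 30  61  44]
 [ 37  63  48]
 [ 34  62  47]
 [ 28  58  44]
 [ 28  61  48]
 [ 32  63  45]
 [ 30  63  47]
 [ 30  62  42]
 [ 33  63  46]
 [ 35  63  47]
 [ 28  59  41]
 [ 34  62  45]
 [ 29  62  48]
 [ 52  65  57]
 [ 73  69  74]]
0.088 -12.716337 [ 0.9755 -0.2201  0.5722 -0.0594]
0.0 -12.203182 [ 0.9774 -0.2114  0.5548 -0.0531]
stub end [ 0.556  -0.0981  0.034 ] [ 0.5611 -0.0858  0.054 ]
```

```bash
python3 -m crank '{"dr":[[0,0,0.015],[0,0,0.015],[0,0,0.015],[0,0,0.015],[0,0,0.015],[0,0,0.015],[0,0,0.015],[0,0,0.015],[0,0,0.015],[0,0,0.015]],"travel":[[0,-0.02,0],[0,-0.03,0],[0,-0.038,0],[0,-0.046,0],[0,-0.054,0],[0,-0.064,0],[0,-0.076,0],[0,-0.088,0],[0,-0.1,0],[0,-0.112,0]],"hand":[0,0,0,0,0,0,0,0,0,0]}'
python3 - <<'E'
from workcell import bot,eyes
from h import *
c=eyes.camera("wrist")
cv2.imwrite("pics/w2.png",c["color"][:,:,::-1])
E
```

```text
clock: 2.75
eef_pos: [0.5231, -0.0579, 0.0988]
tool_rot: [0.997, -0.07, 0.0, -0.026]
ft_force: [-2.6, -2.7, 0.9]
grip_width: 0.0001
```

View pics/w2.png

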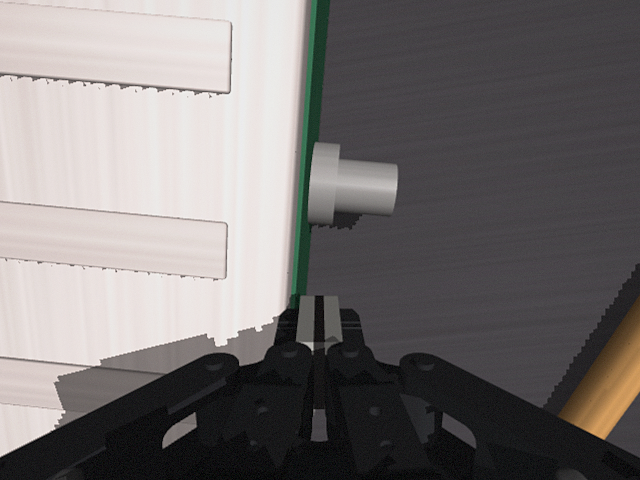

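The tool moved 48 mm of the commanded 112 mm, and it has yawed and tilted with little force. I'll check the joints.

```bash
python3 - <<'E'
from workcell import bot,eyes
from h import *
o=bot.get_obs()
for k in o: print(k,np.round(o[k],4))
print(Rot.from_quat(o["tool_rot"]).as_matrix())
c=eyes.camera("side")
cv2.imwrite("pics/s2.png",c["color"][:,:,::-1])
E
```

```text
clock 2.8
joint_pos [-0.1396  0.3896 -0.1486  1.036   0.0528  3.1406]
joint_vel [-0.0043 -0.0027 -0.0017 -0.0044  0.0082 -0.0008]
tau [  0.383  -41.633   22.907   -0.3818   0.4709   0.0074]
eef_pos [ 0.5232 -0.0573  0.0988]
tool_rot [ 0.9972 -0.0693  0.0002 -0.0265]
ft_force [-1.6447 -1.4292 -0.7274]
ft_torque [-0.2907  0.2474 -0.0158]
grip_width -0.0003
[[ 0.9904 -0.1382  0.004 ]
 [-0.1382 -0.989   0.0528]
 [-0.0034 -0.0528 -0.9986]]
```

View pics/s2.png

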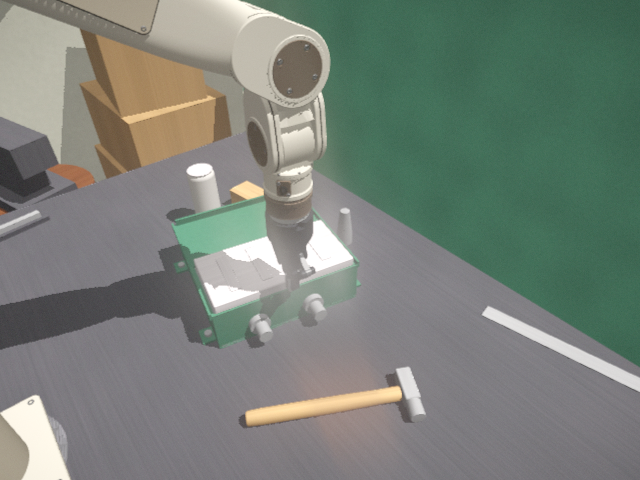

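Joint 6 is at its 3.14 limit. I'll back off and turn the tool 90° the other way, so that tool +x points along the box's +y.

```bash
python3 -m crank '{"dr":[[0,0,-0.1],[0,0,-0.28],[0,0,-0.46],[0,0,-0.64],[0,0,-0.82],[0,0,-1.0],[0,0,-1.18],[0,0,-1.36],[0,0,-1.54],[0,0,-1.54]],"travel":[[0,0.05,0],[0,0.05,0],[0,0.05,0],[0,0.05,0],[0,0.05,0],[0,0.05,0],[0,0.05,0],[0,0.05,0],[0,0.05,0],[0,0.05,0]],"hand":[0,0,0,0,0,0,0,0,0,0]}'
python3 - <<'E'
from workcell import bot,eyes
from h import *
o=bot.get_obs()
for k in ("joint_pos","eef_pos"): print(k,np.round(o[k],4))
M=Rot.from_quat(o["tool_rot"]).as_matrix(); print(M)
c=eyes.camera("wrist")
np.savez("w3.npz",pos=o["eef_pos"],rot=o["tool_rot"],**c)
cv2.imwrite("pics/w3.png",c["color"][:,:,::-1])
E
```

```text
clock: 4.1
eef_pos: [0.517, -0.107, 0.0965]
tool_rot: [0.765, 0.643, 0.02, -0.019]
ft_force: [-0.2, 0.1, 0.4]
grip_width: -0.0003
joint_pos [-0.2348  0.3969 -0.1439  1.0365  0.0535  1.5082]
eef_pos [ 0.517  -0.107   0.0965]
[[ 0.1713  0.9852  0.006 ]
 [ 0.9838 -0.1714  0.0535]
 [ 0.0537 -0.0032 -0.9985]]
```

View pics/w3.png

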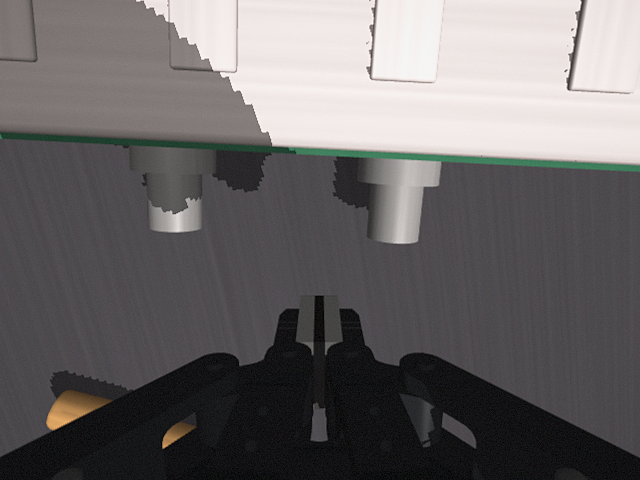

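```bash
cat >> h.py <<'E'
YAW=np.radians(-12.6); EX=np.array([np.cos(YAW),np.sin(YAW)]); EY=np.array([-np.sin(YAW),np.cos(YAW)])
ORG=EX*.5195+EY*.220
def b2w(x,y): return ORG+EX*x+EY*y
def w2b(p): d=np.asarray(p)[:2]-ORG; return np.array([d@EX,d@EY])
def go(o,bx,by,z,yaw=0.):
    M=Rot.from_quat(o["tool_rot"]); a=YAW+np.pi/2+yaw
    T=np.array([[np.cos(a),np.sin(a),0],[np.sin(a),-np.cos(a),0],[0,0,-1]]).T.T
    T=np.column_stack([[np.cos(a),np.sin(a),0],[np.sin(a),-np.cos(a),0],[0,0,-1]])
    dr=(M.inv()*Rot.from_matrix(T)).as_rotvec()
    w=np.array([*b2w(bx,by),z]); tr=M.inv().apply(w-o["eef_pos"])
    print("box now",w2b(o["eef_pos"]),"dr",dr,"travel",tr)
E
python3 - <<'E'
from workcell import bot
from h import *
o=bot.get_obs(); go(o,0,-.152-.02,.098); go(o,0,-.07,.098); M=Rot.from_quat(o["tool_rot"])
print(M.inv().apply([*EX,0]),M.inv().apply([*EY,0]))
E
```

```text
box now [ 0.0083 -0.2117] dr [-0.0046 -0.0536  0.0467] travel [ 0.04   -0.0065  0.0007]
box now [ 0.0083 -0.2117] dr [-0.0046 -0.0536  0.0467] travel [ 0.1418 -0.0017  0.0061]
[-0.0465  0.9989 -0.0058] [0.9975 0.0467 0.0534]
```

```bash
python3 -m crank '{"dr":[[-0.0046,-0.0536,0.0467],[-0.0046,-0.0536,0.0467],[-0.0046,-0.0536,0.0467],[-0.0046,-0.0536,0.0467],[-0.0046,-0.0536,0.0467],[-0.0046,-0.0536,0.0467],[-0.0046,-0.0536,0.0467],[-0.0046,-0.0536,0.0467],[-0.0046,-0.0536,0.0467],[-0.0046,-0.0536,0.0467]],"travel":[[0.02,-0.004,0],[0.035,-0.0065,0.0007],[0.043,-0.006,0.001],[0.051,-0.0055,0.0014],[0.06,-0.005,0.002],[0.07,-0.0047,0.0025],[0.08,-0.0043,0.003],[0.09,-0.004,0.0035],[0.1,-0.0035,0.004],[0.11,-0.003,0.0045]],"hand":[0,0,0,0,0,0,0,0,0,0]}'
python3 - <<'E'
from workcell import bot
from h import *
o=bot.get_obs(); go(o,0,-.03,.098); print(o["ft_force"],o["joint_pos"])
E
```

```text
clock: 5.4
eef_pos: [0.5329, 0.0025, 0.0979]
tool_rot: [0.78, 0.626, -0.0, 0.0]
ft_force: [1.4, -4.9, -0.7]
grip_width: 0.0002
box now [ 0.     -0.1013] dr [0.0004 0.0006 0.0029] travel [ 0.0713  0.0002 -0.0002]
[ 1.4158 -4.8622 -0.6537] [ 0.005   0.3995 -0.1347  1.0364 -0.0007  1.7928]
```

```bash
python3 -m crank '{"dr":[[0,0,0],[0,0,0],[0,0,0],[0,0,0],[0,0,0],[0,0,0],[0,0,0],[0,0,0]],"travel":[[0.01,0,0],[0.02,0,0],[0.03,0,0],[0.04,0,0],[0.05,0,0],[0.06,0,0],[0.066,0,0],[0.07,0,0]],"hand":[0,0,0,0,0,0,0,0]}'
python3 - <<'E'
from workcell import bot,eyes
from h import *
o=bot.get_obs(); go(o,0,-.03,.098); print(o["ft_force"],o["joint_pos"])
for n in ("wrist","side"):
    c=eyes.camera(n); cv2.imwrite(f"pics/{n}4.png",c["color"][:,:,::-1])
    np.savez(f"{n}4.npz",pos=o["eef_pos"],rot=o["tool_rot"],**c)
E
```

```text
clock: 6.4
eef_pos: [0.5472, 0.0708, 0.0977]
tool_rot: [0.779, 0.627, -0.001, -0.0]
ft_force: [0.8, -3.0, 2.6]
grip_width: -0.0001
box now [-0.001  -0.0316] dr [-0.0011  0.0005  0.0033] travel [ 0.0016  0.001  -0.0003]
[ 0.8182 -2.9565  2.5632] [ 0.1287  0.4342 -0.0803  1.0574 -0.0001  1.916 ]
```

View pics/wrist4.png

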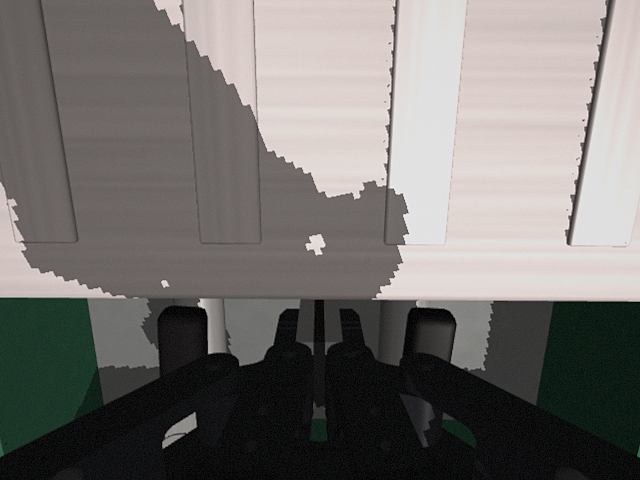

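View pics/side4.png

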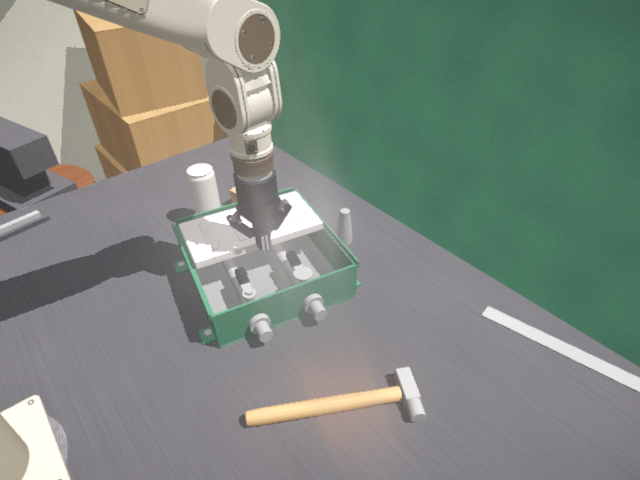

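The cover's travel is about 132 mm. The side view shows the disc pivot at (303,273), which is the far +x valve, and the plain nut at (249,293). I'll nudge further to the stop, then back off and up and look down.

```bash
python3 -m crank '{"dr":[[0,0,0],[0,0,0],[0,0,0],[0,0,0]],"travel":[[0.003,0,0],[0.005,0,0],[0.007,0,0],[0.008,0,0]],"hand":[0,0,0,0]}'
```

```text
clock: 7.0
eef_pos: [0.5483, 0.0772, 0.0974]
tool_rot: [0.78, 0.626, -0.002, 0.0]
ft_force: [-3.0, -6.5, 2.8]
grip_width: -0.0
```

```bash
python3 -m crank '{"dr":[[0,0,0],[0,0,0],[0,0,0],[0,0,0],[0,0,0]],"travel":[[-0.015,0,-0.01],[-0.03,0,-0.06],[-0.055,0,-0.12],[-0.06,0,-0.15],[-0.06,0,-0.15]],"hand":[0,0,0,0,0]}'
python3 - <<'E'
from workcell import bot,eyes
from h import *
o=bot.get_obs(); print(w2b(o["eef_pos"]))
for n in ("wrist","side","scene"):
    c=eyes.camera(n); cv2.imwrite(f"pics/{n}5.png",c["color"][:,:,::-1])
    np.savez(f"{n}5.npz",pos=o["eef_pos"],rot=o["tool_rot"],**c)
E
```

```text
clock: 7.62
eef_pos: [0.5386, 0.0189, 0.2523]
tool_rot: [0.78, 0.626, 0.004, 0.002]
ft_force: [1.1, 0.5, -0.1]
grip_width: -0.0
[ 0.002  -0.0841]
```

View pics/wrist5.png

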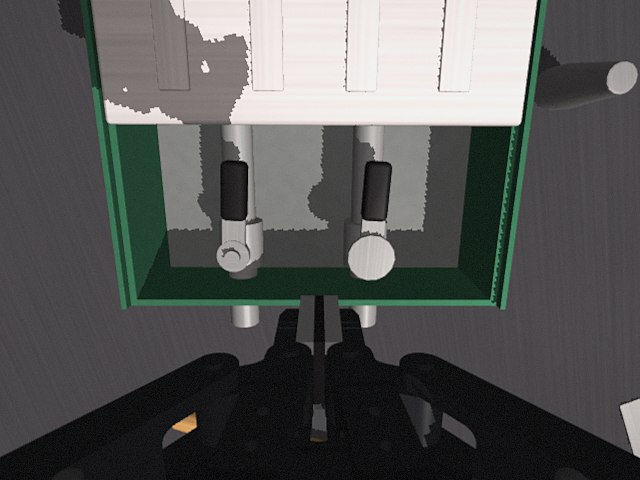

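View pics/side5.png

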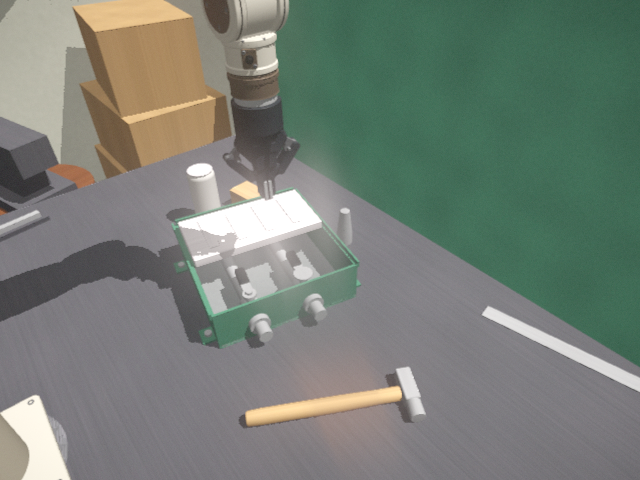

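Wrist view: the disc is centred at about (371,257), and its sleeve runs from about (375,220) to (378,162). The nut is at (233,256), with its sleeve end at (234,162). The cover is against its stop. I'll turn these into box coordinates.

```bash
python3 - <<'E'
from h import *
c=wcam("wrist5.npz")
for n,uv,z in (("disc",(371.5,257.5),.080),("sleeve end",(378,162),.0795),("sleeve base",(375.5,220),.0795),("sl L",(363,200),.0795),("sl R",(389,200),.0795),("nut",(233,256),.08),("psl end",(234,162),.0795),("ps base R",(248,218),.0795),("psR",(249,190),.0795),("cover edge",(320,124),.108),("wall -y in L",(140,299),.088),("wall -y R",(494,299),.088)):
    p=ray(c,uv,z); print(n,p,w2b(p)*1000)
o=dict(eef_pos=c["pos"],tool_rot=c["rot"])
go(o,0,-.05,.12)
E
```

```text
disc [ 0.5742 -0.0215  0.08  ] [  45.5454 -115.7606]
sleeve end [0.5926 0.0508 0.0795] [ 47.7657 -41.1511]
sleeve base [0.5828 0.0076 0.0795] [ 47.6167 -85.4339]
sl L [0.5763 0.0251 0.0795] [ 37.4324 -69.791 ]
sl R [0.5957 0.0208 0.0795] [ 57.3569 -69.7794]
nut [0.4674 0.0037 0.08  ] [ -64.141  -114.4391]
psl end [0.4878 0.0741 0.0795] [-59.591  -41.2998]
ps base R [0.4869 0.0307 0.0795] [-51.0411 -83.8689]
psR [0.4933 0.0514 0.0795] [-49.3374 -62.1903]
cover edge [0.5558 0.0867 0.108 ] [  4.0368 -14.115 ]
wall -y in L [ 0.3882 -0.0125  0.088 ] [-137.9293 -147.558 ]
wall -y R [ 0.6628 -0.0744  0.088 ] [ 143.6103 -148.0396]
box now [ 0.002  -0.0841] dr [ 0.0085 -0.003   0.0016] travel [ 0.0337 -0.0031  0.1324]
```

The box frame checks out to about 2 mm, the cover travel is about 138 mm, and the disc pivot is at (45,-114). The gap between the handles runs from x = -47 to +37, so I'll descend there.

```bash
python3 - <<'E'
from workcell import bot
from h import *
o=bot.get_obs(); go(o,0,-.058,.064)
E
```

```text
box now [-0.0008 -0.084 ] dr [-0.0014  0.0001  0.0029] travel [0.0261 0.0011 0.1831]
```

```bash
python3 -m crank '{"dr":[[0,0,0.003],[0,0,0.003],[0,0,0.003],[0,0,0.003],[0,0,0.003],[0,0,0.003],[0,0,0.003]],"travel":[[0.02,0.001,0.05],[0.026,0.001,0.1],[0.026,0.001,0.13],[0.026,0.001,0.155],[0.026,0.001,0.175],[0.026,0.001,0.183],[0.026,0.001,0.183]],"hand":[0,0,0,0,0,0,0]}'
python3 - <<'E'
from workcell import bot,eyes
from h import *
o=bot.get_obs(); print(o["ft_force"])
for p in ((.023,-.059),(.05,-.0534),(.0655,-.0567),(.08,-.064),(.092,-.0766),(.1,-.093)): go(o,*p,.065)
c=eyes.camera("wrist"); cv2.imwrite("pics/w6.png",c["color"][:,:,::-1])
E
```

```text
clock: 8.65
eef_pos: [0.5418, 0.0448, 0.0636]
tool_rot: [0.78, 0.625, -0.001, -0.001]
ft_force: [-0.3, 0.0, -0.1]
grip_width: -0.0001
[-0.2545  0.046  -0.055 ]
box now [-0.0005 -0.0581] dr [-0.0029  0.0012  0.0003] travel [-0.0009  0.0235 -0.0014]
box now [-0.0005 -0.0581] dr [-0.0029  0.0012  0.0003] travel [ 0.0047  0.0505 -0.0015]
box now [-0.0005 -0.0581] dr [-0.0029  0.0012  0.0003] travel [ 0.0014  0.066  -0.0016]
box now [-0.0005 -0.0581] dr [-0.0029  0.0012  0.0003] travel [-0.0059  0.0805 -0.0016]
box now [-0.0005 -0.0581] dr [-0.0029  0.0012  0.0003] travel [-0.0185  0.0925 -0.0016]
box now [-0.0005 -0.0581] dr [-0.0029  0.0012  0.0003] travel [-0.0349  0.1005 -0.0016]
```

View pics/w6.png

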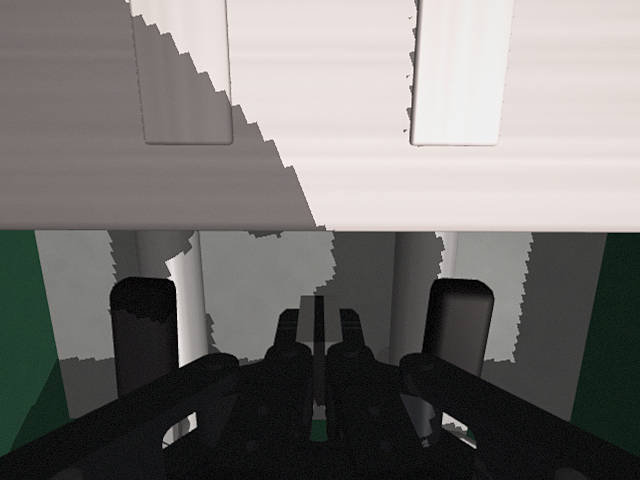

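The fingertips sit between the two sleeves and touch nothing. I'll push along the arc.

```bash
python3 -m crank '{"dr":[[0,0,0],[0,0,0],[0,0,0],[0,0,0],[0,0,0],[0,0,0],[0,0,0],[0,0,0],[0,0,0],[0,0,0]],"travel":[[0,0.01,0],[0,0.018,0],[0.001,0.026,0],[0.002,0.034,0],[0.0035,0.042,0],[0.0045,0.05,0],[0.004,0.058,0],[0.0015,0.066,0],[-0.002,0.074,0],[-0.006,0.0805,0]],"hand":[0,0,0,0,0,0,0,0,0,0]}'
python3 - <<'E'
from workcell import bot,eyes
from h import *
o=bot.get_obs(); print(o["ft_force"])
for p in ((.092,-.0766),(.1,-.093)): go(o,*p,.064)
c=eyes.camera("wrist"); cv2.imwrite("pics/w7.png",c["color"][:,:,::-1])
E
```

```text
clock: 9.95
eef_pos: [0.6208, 0.021, 0.0648]
tool_rot: [0.78, 0.625, 0.0, 0.0]
ft_force: [-3.9, 0.6, 0.3]
grip_width: -0.0002
[-3.9021  0.6248  0.2765]
box now [ 0.0817 -0.0641] dr [0.0001 0.     0.    ] travel [-0.0125  0.0103  0.0008]
box now [ 0.0817 -0.0641] dr [0.0001 0.     0.    ] travel [-0.0289  0.0183  0.0008]
```

View pics/w7.png

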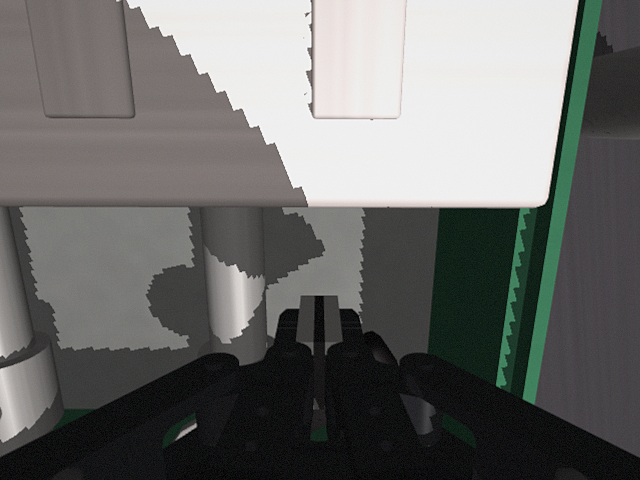

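The handle has turned with the fingers at about 4 N. I'll go on to the stop.

```bash
python3 -m crank '{"dr":[[0,0,0],[0,0,0],[0,0,0],[0,0,0],[0,0,0],[0,0,0]],"travel":[[-0.005,0.006,0],[-0.0115,0.0105,0],[-0.018,0.0135,0],[-0.0235,0.0155,0],[-0.028,0.016,0],[-0.03,0.016,0]],"hand":[0,0,0,0,0,0]}'
python3 - <<'E'
from workcell import bot
from h import *
o=bot.get_obs(); go(o,.1,-.097,.064); print(o["ft_force"])
E
```

```text
clock: 10.75
eef_pos: [0.6301, -0.0119, 0.065]
tool_rot: [0.781, 0.625, 0.001, 0.001]
ft_force: [1.8, 2.3, -1.3]
grip_width: -0.0
box now [ 0.098  -0.0942] dr [ 0.0017 -0.     -0.0003] travel [-0.0028  0.002   0.001 ]
[ 1.841   2.2746 -1.3282]
```

```bash
python3 -m crank '{"dr":[[0,0,0],[0,0,0],[0,0,0]],"travel":[[-0.002,0,0],[-0.004,0,0],[-0.004,0,0]],"hand":[0,0,0]}'
```

```text
clock: 11.12
eef_pos: [0.63, -0.0123, 0.0651]
tool_rot: [0.78, 0.626, 0.003, -0.001]
ft_force: [4.4, 9.5, -2.9]
grip_width: 0.0002
```

The tool stopped moving and the force rose to 10 N, so the handle is at its stop. I'll retreat and check.

```bash
python3 -m crank '{"dr":[[0,0,0],[0,0,0],[0,0,0],[0,0,0],[0,0,0],[0,0,0],[0,0,0]],"travel":[[0.008,0,0],[0.016,0,0],[0.02,0,-0.03],[0.02,-0.02,-0.08],[0.0,-0.06,-0.13],[0.0,-0.09,-0.18],[0.0,-0.09,-0.18]],"hand":[0,0,0,0,0,0,0]}'
python3 - <<'E'
from workcell import bot,eyes
from h import *
o=bot.get_obs(); print(w2b(o["eef_pos"]),o["ft_force"])
for n in ("wrist","side","scene"):
    c=eyes.camera(n); cv2.imwrite(f"pics/{n}8.png",c["color"][:,:,::-1])
    np.savez(f"{n}8.npz",pos=o["eef_pos"],rot=o["tool_rot"],**c)
E
```

```text
clock: 12.0
eef_pos: [0.5415, 0.004, 0.251]
tool_rot: [0.78, 0.625, 0.004, 0.004]
ft_force: [0.1, -0.0, 0.1]
grip_width: -0.0
[ 0.0081 -0.0979] [ 0.0973 -0.0327  0.1219]
```

View pics/wrist8.png

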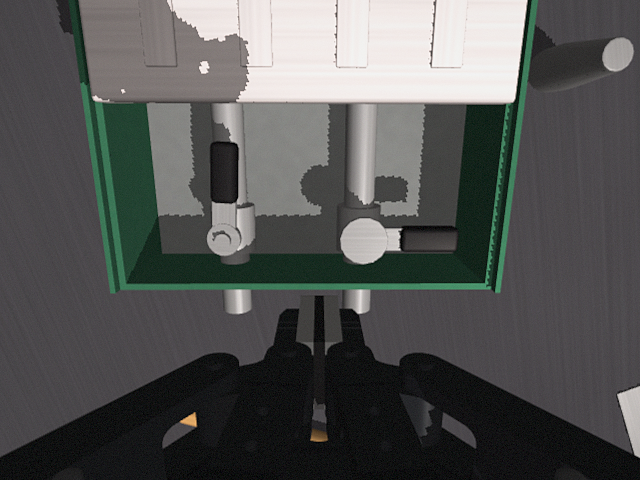

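View pics/scene8.png

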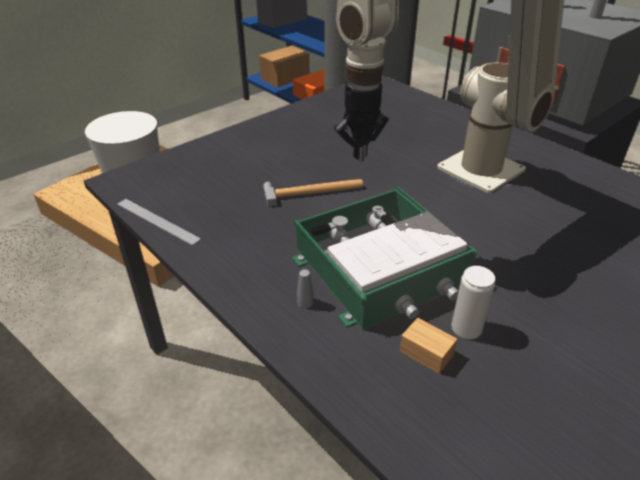

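Wrist view: the disc handle points to box +x, with the disc at (363,241) and the sleeve end at (456,239). The plain handle still points +y. In the scene view, the hammer, drift, can and block are where they were. One numeric check before I hand in.

```bash
python3 - <<'E'
from h import *
from workcell import bot
c=wcam("wrist8.npz")
f=lambda uv,z:w2b(ray(c,uv,z))*1000
a=f((401,239.5),.0795);e=f((456,238.5),.0795);d=f((363.5,241),.08); print("disc",d,"sleeve",a,e,"angle",np.degrees(np.arctan2((e-d)[0],(e-d)[1])))
print("plain end",f((224,143),.0795),"cover edge",f((320,102),.108))
a,b=[cv2.imread(f"pics/scene{i}.png") for i in "08"]
D=cv2.absdiff(a,b).max(2)
for n,(x,y,w,h) in dict(hammer=(260,175,108,34),drift=(295,262,22,48),can=(452,264,45,76),block=(398,318,62,55)).items(): print(n,(D[y:y+h,x:x+w]>40).sum())
o=bot.get_obs(); print(o["ft_force"],o["clock"],np.abs(o["joint_vel"]).max())
E
```

```text
disc [  44.923  -116.1073] sleeve [  74.3509 -115.1028] [ 117.506  -114.4007] angle 88.65312925382818
plain end [-59.4387 -41.5692] cover edge [ 10.4269 -14.5156]
hammer 510
drift 0
can 0
block 0
[-0.0809 -0.0131 -1.5534] 12.15 0.033464973471995854
```

```bash
python3 - <<'E'
from h import *
a,b=[cv2.imread(f"pics/scene{i}.png")[165:215,250:380] for i in "08"]
cv2.imwrite("pics/ham.png",cv2.resize(np.vstack([a,b]),None,fx=5,fy=5))
for n in("side0","side8"):
    i=cv2.imread(f"pics/{n}.png"); h=cv2.cvtColor(i,cv2.COLOR_BGR2HSV); m=((h[...,0]>8)&(h[...,0]<28)&(h[...,1]>90)).astype(np.uint8); m[:370]=0; m[:,:230]=0
    ys,xs=np.nonzero(m); print(n,xs.min(),xs.max(),xs.mean(),ys.mean(),len(xs))
E
```

```text
side0 245 401 319.03844492440606 406.4673866090713 2315
side8 245 401 309.29253731343283 409.89253731343285 1340
```

View pics/ham.png

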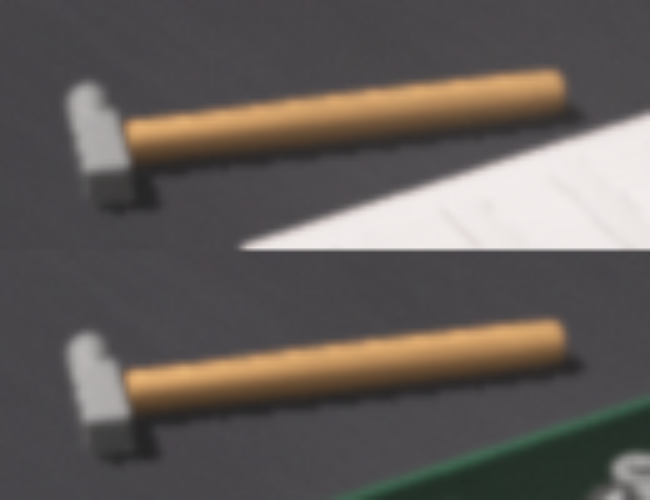

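The hammer is in the same place in both crops. The changed pixels come from the cover having left that part of the image. Handing in.

```bash
python3 -c "
from workcell import job
print(job.job_done())"
```

```text
the job is handed in; nothing more can be done
None
```

The cover is pushed aside to its stop and the disc handle is pushed shut. I handed the job in at about 12 s of the 42 s; the simulator gave no verdict.

- **Cover:** I pushed it along the box's +y with the shut fingertips. The last picture puts its end face near y = -14 mm in the box frame, a travel of about 138 of 140 mm.
- **Disc handle:** it is the valve at x = +45 mm. I pushed it clockwise until it stopped moving, with about 10 N at the end. The picture gives 88.7°, over the 83° needed.
- **Plain handle:** its end measured within about 0.5 mm of where it was before I pushed the disc handle.
- **Loose things:** the drift, oil can and wood block show no changed pixels between the first and last scene pictures.
- **Robot:** it was raised clear and touching nothing when I handed in.

**Problems and disagreements:**
- My first push stalled because joint 6 reached its range limit of 3.14 rad. I backed off and pushed again with the tool turned a quarter turn the other way.
- The scene and side cameras disagreed by about 8 mm, so I averaged them and checked against the wrist camera, which agreed to about 2 mm.
- The pixel check around the hammer showed differences. Close-ups show the hammer in the same place, with the differences coming from the moved cover. A side-view colour check also gave fewer hammer pixels at the end, and I did not look into why; the hammer's left and right ends matched exactly.

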